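Build the keepsake-box display on the candle shop counter

ROBOT

A 6-joint arm with a two-finger parallel gripper is mounted at the origin on the work surface. World frame = base frame: x ahead of the robot, y to its left, z up, the work surface at z = 0. Lengths are in mm, angles in rad, forces in N, time in s.
With the tool pointing down it reaches from about 275 to 750 mm from the base axis. Payload 10.2 kg.
Tool frame: the origin (TCP) lies at the very end of the fingers, on their centre line; the grasp point (between the pads) lies 19 mm behind it; z points along the fingers, y is the line along which they close (so a half turn about z gives the same grasp; the last joint's range is limited). The gripper opens to 85 mm and grips with 20 to 120 N. Pads are 22 mm wide; open, the fingers measure 114 mm over their backs; the gripper's body (76 mm by 85 mm) begins 54 mm behind the grasp point. The pads swing forward as they close: fully open they stand 13 mm farther back than shut.
Start: joints at [1.06, 0.313, 1.498, -0, 1.331, -0.223], TCP at [149.03, 503.409, 203.494] pointing down, gripper open.
Joint ranges: [-2.94, 2.94], [-0.97, 2.17], [0.19, 2.56], [-1.23, 4.37], [0.02, 3.11], [-2.88, 2.88]. Speed limits (rad/s): [2.39, 2.39, 3.01, 3.14, 3.14, 3.14].

INTERFACE

Orientations are given as a unit quaternion [w, x, y, z].
In Python, from station import ctrl gives the robot as it stands. The module is installed in compiled form; this text tells all that it offers.
- The arm moves only by the tool carry_out, never from a script. Its argument "moves" is a list of rows, each a list of 4 numbers: the shift along the tool's x, y, z in units of 40 mm (1.0 is 40 mm), then the turn about the tool's z in units of 6 degrees (1.0 is 6 degrees). In form: [[x, y, z, spin], ...]. A call has 1 to 10 rows; each row shifts and turns the commanded pose from where the row before left it, along the tool's axes as they then stand; what a row does not reach is not made up. A row lasts 1/12 s, in which the tool goes at most 41.7 mm and 7.16 degrees, less where a joint would pass 70% of its speed; a pose out of reach is approached as far as the arm can. A call is refused whole if a number of a shift passes 1 or a number of a turn 1, either way. A call with a gripper value outside its range is refused whole. "claw" is the gripper command: -1 is shut, 1 is fully open, values between are in proportion, set as the call begins (left out, the last holds). The fingers move at their own pace and stop on an object; "squeeze" is the grip in N (left out, the last holds). Time passes only in rows, so rows that do not move let the fingers close. It gives the time, the measured TCP pose, the force, the opening and the grip force at its end, in the units of the state.
- ctrl.read_state(): the state, without advancing time (a new reading comes with each control period).
- ctrl.capture(name): name is "scene" or "top" or "wrist"; returns (picture, depth): 384x512x3 uint8, blue, green, red; 384x512 float32, mm along the optical axis (not along the pixel's ray), 0 where there is no reading.
- ctrl.get_calibration(name): a dict with "fov_y" (degrees; the focal length in pixels is half the picture's height over the tangent of half this angle, whatever the lens; pixels are square), "cx", "cy" (the principal point, pixels), "eye" and "rotation" of the camera in the world. Camera axes: x right, y down, z forward; pixel columns grow to the right and rows downward; lengths in mm; the calibration is good to about 2 mm. A picture is of the moment at which its call begins: read the wrist's pose just before it. get_calibration takes no time and is no camera call; for the wrist camera it gives the pose at the moment of the call.
- ctrl.sign_off(): hands the job in; it is judged then, once.
Trained networks look in the newest picture that a camera, given by its name, has taken for a name from the list of things; names that differ only in an ending like _2 or _b are one class to them, and where a whole thing is asked for, a point or a joint stands for the part that bears it (a point fixed in the world has none). Each returns a list of dicts, best first, with "p" (0 to 1); they miss things now and then, are a little off and sometimes report something else, mostly with a low value. They report only what shows in the picture. A call takes as long as a camera call. They do not tell look-alikes from the thing itself.
- ctrl.masks_of(camera, thing): "pixels" (384x512 bool, what is visible of it) and "extent" ([left, top, right, bottom] in pixels, round what is visible of it).
- ctrl.place_of(camera, thing): "at" ([column, row] in pixels: a listed point, or the origin of a listed thing).
The state is a dict: "time": time; "joints": joint angles; "joint_vel": joint speeds; "joint_torque": joint torques, N m; "ee_pos": TCP position; "tool_rot": TCP orientation; "force": force on the tool from outside, world axes, zero at the start; "moment": the same for the moment, N m; "opening": finger opening in mm; "grip_force": force on a finger pad.
Only numpy, scipy, OpenCV 4.12 (cv2) and the standard library are available. Lean on these libraries where they do the work, as an engineer would, in place of code of your own. Each camera call takes 0.05 s, during which the arm holds its last target. There are 200 camera calls.

TASK

Build the counter display: set the three lidded wooden boxes on the low dark riser, largest at the bottom, centred on it and squared up with it, then the medium one and the smallest one, each with its feet down in the recesses of the lid below; finish with the small white votive candle standing upright and wholly on the top lid. Set each piece down gently rather than dropping it, let go of the finished stack, and leave the other goods on the counter as they are.

Things in the scene. Friction and masses are not known exactly. Their poses are not given: they have to be found in the camera images.
- riser: Dark wooden slab fixed on the counter, 160 mm (its x) by 110 mm (its y), 25 mm high, flat top. Its origin is the centre of its underside; its z is up. The stack is built on it with the boxes' long axis along its x.
- easel_m: Small dark wooden easel fixed on the counter, holding the medium box. Its board, 110 mm long, 56 wide, slopes 35 deg: it rises to the easel's +x, its top face looks to -x (roughly to the robot). Origin at counter level; the middle of the sloping face is 55 mm above it. A lip 8 mm thick at the low end stands 16 mm above the face. z is up.
- easel_s: The other easel, the same but with a board 90 mm long and 48 mm wide; the smallest box lies on it. Same slope, height, lip and axes. The two easels may stand on either side.
- box_l: Largest light-wood lidded box, 120 x 68 mm, 55 high; 0.25 to 0.5 kg; stands level on the counter. Four feet 9 mm square, 5 tall, at x +-52, y +-26. Lid: four recesses 16 mm square, 4 deep, at x +-40, y +-22 for the medium box's feet. Origin: centre of underside at foot level; x long axis, y short (grip across y), z out of the lid. Same turned half round. Brass clasp on short ends; lid fixed.
- box_m: Medium light-wood lidded box, 96 x 60 mm, 48 high; 0.17 to 0.35 kg; starts tilted 35 deg on easel_m, short end against the lip. Four feet 9 mm square, 5 tall, at x +-40, y +-22. Lid: four recesses 16 mm square, 4 deep, at x +-28, y +-18 for the smallest box's feet. Seated, 51 mm above the largest's origin. Origin, axes and look as the largest box.
- box_s: Smallest light-wood lidded box, 72 x 52 mm, 42 high; 0.11 to 0.23 kg; starts tilted 35 deg on easel_s, short end against the lip. Four feet 9 mm square, 5 tall, at x +-28, y +-18. Its lid is flat, without recesses. Seated, 44 mm above the medium's origin. Origin, axes and look as the largest box.
- votive: Small white round votive candle with a paper band and a thin wick (8 mm, no hindrance), 36 mm diameter, 46 mm high without wick, about 0.1 kg, standing on the counter to one side. Its origin is the centre of its underside; z up.
- jar_a: Large amber candle jar, 76 mm diameter, 85 mm high, on the side opposite the votive; not to be disturbed. Origin: centre of underside, as for all these goods.
- jar_b: Large terracotta-coloured candle jar, 80 mm diameter, 95 mm high, far edge; not to be disturbed.
- jar_c: White candle jar, 72 mm diameter, 70 mm high, far edge; not to be disturbed.
- tin: Flat aluminium tin, 68 mm diameter, 28 mm high; not to be disturbed.
- soap_carton: Upright cardboard carton 50 x 80 mm, 90 mm high; not to be disturbed.
- mist_bottle: White bottle, 52 mm diameter, 150 mm high; not to be disturbed.
- match_box: Cardboard match box 65 x 38 mm, 18 mm high; not to be disturbed.
Mind the look-alikes: they are no part of the job. Leave any orange or purple look-alike of the box_s alone.

How it is judged:
By the outcome, as a careful person would: the job done as asked, in the order asked, and still so for the second after the job is handed in, with the robot touching nothing.
It also fails if it takes over 72 s, if anything falls off the work surface, if the arm or the gripper's body presses on something with over 40 N, if the wrist force passes 120 N, or if a joint passes its speed limit or range.

## Working session

There is one attempt and no reset: what is moved stays moved. The work goes in short steps, Python scripts to look and compute and a tool call to move; the robot and the scene stay as the last step left them, time stands still between calls to the robot, and variables do not carry over. Pictures are saved under pics/ and viewed, at most 10 in all, crops included, and the job is handed in when it is done.

Besides the shell and the picture viewer there is one more tool, called as a command line: name --pt "numbers of a row" for each row, then --argument value for the rest. carry_out: Moves the arm, as the interface text tells. Its arguments: {"type":"object","properties":{"moves":{"type":"array"},"claw":{"type":"number"},"squeeze":{"type":"number"}},"required":["moves"]}

```bash
mkdir -p pics; cat > h.py <<'E'
import numpy as np, cv2
from station import ctrl
def cal(n):
    c=ctrl.get_calibration(n); f=192/np.tan(np.radians(c["fov_y"])/2)
    return f,c["cx"],c["cy"],np.array(c["eye"]),np.array(c["rotation"])
def cloud(n,d,c=None):
    f,cx,cy,e,R=c or cal(n)
    v,u=np.mgrid[:384,:512]
    P=np.stack([(u-cx)/f*d,(v-cy)/f*d,d],-1)@R.T+e
    P[d<=0]=np.nan
    return P
E
cat > a.py <<'E'
from h import *
s=ctrl.read_state(); print({k:np.round(v,3) for k,v in s.items()})
for n in("scene","top"):
    im,d=ctrl.capture(n); c=cal(n); print(n,np.round(c[3]),np.round(c[4],2).tolist(),round(c[0]))
    P=cloud(n,d,c); np.savez(f"{n}.npz",im=im,P=P)
    cv2.imwrite(f"pics/{n}0.png",im)
    for t in "riser easel_m easel_s box_l box_m box_s votive jar_a".split():
        for m in ctrl.masks_of(n,t)[:3]:
            q=P[m["pixels"]]; q=q[~np.isnan(q[:,0])]
            print(t,round(m["p"],2),np.round(m["extent"]).tolist(),"med",np.round(np.median(q,0)) if len(q) else None,"zmax",round(np.percentile(q[:,2],98)) if len(q) else None)
E
python3 a.py
```

```text
{'time': np.float64(0.0), 'joints': array([ 1.06 ,  0.313,  1.498, -0.   ,  1.331, -0.223]), 'joint_vel': array([-0.   ,  0.002,  0.   ,  0.001, -0.001,  0.001]), 'joint_torque': array([-1.0000e-03, -4.1228e+01, -2.5974e+01, -0.0000e+00,  4.0000e-03,
       -0.0000e+00]), 'ee_pos': array([148.881, 503.134, 202.941]), 'tool_rot': array([-0.   ,  0.143,  0.99 , -0.001]), 'force': array([-0.516, -0.436, -0.078]), 'moment': array([ 0.004,  0.001, -0.049]), 'grip_force': np.float64(0.0), 'opening': np.float64(85.573)}
scene [1230.  531.  679.] [-0.19, 0.4, 0.8, -0.41] 350Traceback (most recent call last):
  File "a.py", line 5, in <module>
    P=cloud(n,d,c); np.savez(f"{n}.npz",im=im,P=P)
  File "h.py", line 9, in cloud
    P=np.stack([(u-cx)/f*d,(v-cy)/f*d,d],-1)@R.T+e
      ~~~~~~~~~~~~~~~~~~~~~~~~~~~~~~~~~~~~~~^~~~
ValueError: matmul: Input operand 1 has a mismatch in its core dimension 0, with gufunc signature (n?,k),(k,m?)->(n?,m?) (size 4 is different from 3)
```

Rotation is a quaternion; converting.

```bash
sed -i 's/np.array(c\["rotation"\])/Rotation.from_quat(np.roll(c["rotation"],-1)).as_matrix()/; 1a from scipy.spatial.transform import Rotation' h.py; sed -i '/read_state/d' a.py; python3 a.py; python3 -c "
import cv2,numpy as np
a=cv2.imread('pics/scene0.png');b=cv2.imread('pics/top0.png')
cv2.imwrite('pics/both.png',cv2.resize(np.vstack([a,b])[:, :],(400,600)) if 0 else cv2.resize(b,(800,600)))
cv2.imwrite('pics/s.png',cv2.resize(a,(800,600)))"
```

```text
scene [1230.  531.  679.] [[-0.61, 0.48, -0.63], [0.79, 0.35, -0.5], [-0.02, -0.8, -0.6]] 350
riser 0.75 [219.0, 191.0, 288.0, 235.0] med [617.  33.  23.] zmax 26
riser 0.64 [231.0, 230.0, 263.0, 283.0] med [799. 165.  78.] zmax 96
easel_m 0.94 [346.0, 221.0, 374.0, 249.0] med [533. 333.  26.] zmax 79
easel_m 0.76 [174.0, 148.0, 206.0, 162.0] med [ 521. -311.   32.] zmax 84
easel_s 0.94 [346.0, 221.0, 374.0, 249.0] med [533. 333.  26.] zmax 79
easel_s 0.76 [174.0, 148.0, 206.0, 162.0] med [ 521. -311.   32.] zmax 84
box_l 0.94 [179.0, 134.0, 211.0, 159.0] med [ 514. -298.   84.] zmax 114
box_l 0.88 [401.0, 223.0, 442.0, 252.0] med [439. 462.  38.] zmax 42
box_l 0.76 [380.0, 247.0, 414.0, 270.0] med [556. 439.  40.] zmax 43
box_m 0.94 [179.0, 134.0, 211.0, 159.0] med [ 514. -298.   84.] zmax 114
box_m 0.88 [401.0, 223.0, 442.0, 252.0] med [439. 462.  38.] zmax 42
box_m 0.76 [380.0, 247.0, 414.0, 270.0] med [556. 439.  40.] zmax 43
box_s 0.94 [179.0, 134.0, 211.0, 159.0] med [ 514. -298.   84.] zmax 114
box_s 0.88 [401.0, 223.0, 442.0, 252.0] med [439. 462.  38.] zmax 42
box_s 0.76 [38
[... 1060 characters left out ...]
 45
box_m 0.95 [124.0, 207.0, 158.0, 236.0] med [481. 317.  83.] zmax 104
box_m 0.79 [222.0, 223.0, 272.0, 256.0] med [439.  27.  54.] zmax 58
box_s 0.96 [82.0, 228.0, 114.0, 260.0] med [421. 452.  40.] zmax 45
box_s 0.95 [124.0, 207.0, 158.0, 236.0] med [481. 317.  83.] zmax 104
box_s 0.79 [222.0, 223.0, 272.0, 256.0] med [439.  27.  54.] zmax 58
votive 0.73 [194.0, 98.0, 221.0, 137.0] med [764. 143.  92.] zmax 97
votive 0.48 [177.0, 168.0, 187.0, 178.0] med [629. 222.  44.] zmax 49
jar_a 0.96 [191.0, 100.0, 221.0, 138.0] med [766. 144.  92.] zmax 97
jar_a 0.8 [292.0, 114.0, 322.0, 144.0] med [ 743. -134.   68.] zmax 73
jar_a 0.62 [321.0, 150.0, 354.0, 182.0] med [ 630. -218.   83.] zmax 88
```

View pics/both.png

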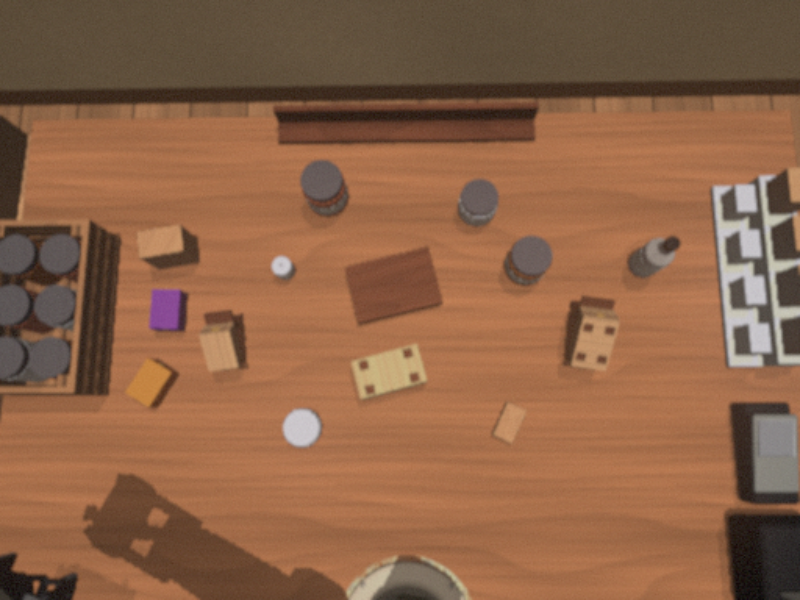

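View pics/s.png

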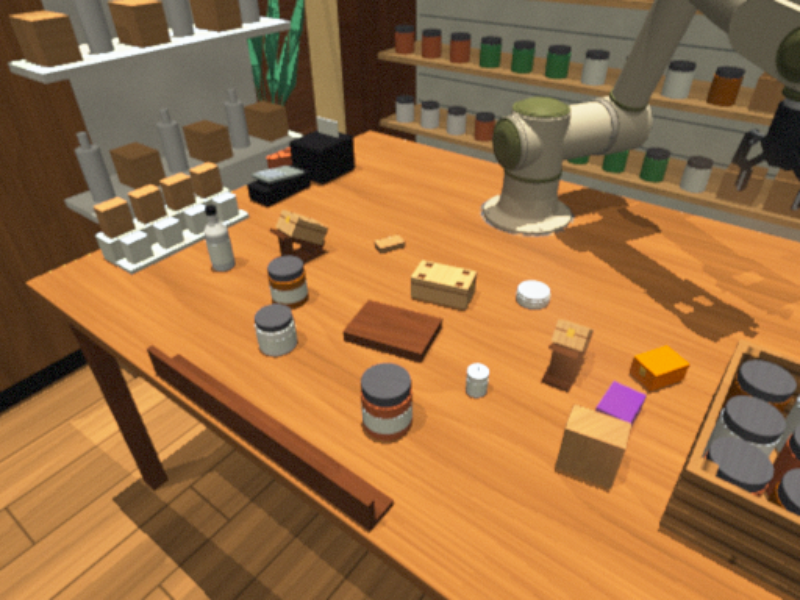

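```bash
cat >> h.py <<'E'
def rect(pts):
    (x,y),(w,h),a=cv2.minAreaRect(pts[:,:2].astype(np.float32))
    if w<h: w,h,a=h,w,a+90
    return np.round([x,y,w,h,(a+90)%180-90],1)
def region(P,c,r,z0,z1):
    q=P.reshape(-1,3); q=q[~np.isnan(q[:,0])]
    return q[(np.hypot(q[:,0]-c[0],q[:,1]-c[1])<r)&(q[:,2]>z0)&(q[:,2]<z1)]
def plan(x,y,z,a=None):
    """rows to TCP x,y,z with tool-y at world angle a deg (mod 180)"""
    s=ctrl.read_state(); p=np.array(s["ee_pos"]); R=Rotation.from_quat(np.roll(s["tool_rot"],-1)).as_matrix()
    cur=np.degrees(np.arctan2(R[1,1],R[0,1])); d=np.array([x,y,z])-p
    da=0 if a is None else (a-cur+90)%180-90
    print("t",round(s["time"],2),"pos",np.round(p,1),"ytool",round(cur,1),"j6",round(s["joints"][5],2),"F",np.round(s["force"],1),"open",round(s["opening"],1),"grip",round(s["grip_force"],1),"| d",np.round(d,1),"da",round(da,1))
    n=int(np.ceil(max(np.linalg.norm(d)/39.5,abs(da)/5.9,1)))
    sp=-da/6/n; rows=[]
    for i in range(n):
        Ri=Rotation.from_euler("z",da*i/n,degrees=True).as_matrix()@R
        rows.append([round(float(v),2) for v in Ri.T@d/40/n]+[round(float(sp),2)])
    print(n,str(rows).replace(" ",""))
E
python3 - <<'E'
from h import *
T=np.load("top.npz")["P"]
for n,c,r,z0,z1 in [("riser",(599,23),110,17,33),("box_l",(439,27),80,47,62),("vot",(629,222),40,36,56),("es",(510,315),80,20,130),("em",(520,-311),90,20,130),("orange",(421,452),60,30,60),("tin",(350,214),60,15,40)]:
    q=region(T,c,r,z0,z1); print(n,len(q),rect(q),np.round(q.mean(0)))
    if n in("es","em"):
        A=np.c_[q[:,:2],np.ones(len(q))]
        for k in range(6):
            m=np.linalg.lstsq(A,q[:,2],rcond=None)[0]; res=q[:,2]-A@m; g=np.abs(res)<max(4,20-5*k); q=q[g];A=A[g]
        print(" plane",len(q),m.round(2),"slope",np.degrees(np.arctan(np.hypot(*m[:2]))).round(1),"dir",np.degrees(np.arctan2(m[1],m[0])).round(1),rect(q),q.min(0).round(),q.max(0).round())
plan(439,27,260,9+90)
E
```

```text
riser 2071 [602.   22.2 160.  111.9 -76.5] [601.  22.  24.]
box_l 1091 [439.7  28.1 120.4  68.3 -75.3] [439.  28.  54.]
vot 126 [632.6 225.7  34.8  32.9  75.2] [633. 225.  45.]
es 829 [494.  322.7 102.8  54.    6. ] [491. 319.  80.]
 plane 208 [-1.000e-02  1.000e-01  4.986e+01] slope 5.5 dir 94.7 [498.4 323.4  91.   52.5   7.4] [455. 292.  72.] [546. 352.  83.]
em 1183 [ 503.2 -324.9  122.    61.3   -8.6] [ 500. -321.   87.]
 plane 274 [   0.4    -0.29 -200.62] slope 26.2 dir -35.7 [ 487.7 -322.7   91.3   60.8   -9.6] [ 445. -357.   61.] [ 538. -287.  111.]
orange 523 [422.5 458.3  72.7  54.2 -30.8] [422. 457.  40.]
tin 451 [343.2 186.2  66.5  61.7 -17.1] [343. 185.  26.]
t 0.95 pos [149.  503.4 203.5] ytool 73.5 j6 -0.22 F [ 0.1 -0.7 -0.4] open 85.0 grip 0.0 | d [ 290.  -476.4   56.5] da 25.5
15 [[-0.69,-0.62,-0.09,-0.28],[-0.67,-0.64,-0.09,-0.28],[-0.65,-0.66,-0.09,-0.28],[-0.63,-0.68,-0.09,-0.28],[-0.61,-0.7,-0.09,-0.28],[-0.59,-0.72,-0.09,-0.28],[-0.57,-0.74,-0.09,-0.28],[-0.55,-0.75,-0.09,-0.28],[-0.52,-0.77,-0.09,-0.28],[-0.5,-0.78,-0.09,-0.28],[-0.48,-0.8,-0.09,-0.28],[-0.45,-0.81,-0.09,-0.28],[-0.43,-0.83,-0.09,-0.28],[-0.4,-0.84,-0.09,-0.28],[-0.38,-0.85,-0.09,-0.28]]
```

```bash
python3 -c "
from h import *
plan(440,28,240,14.7)"
```

```text
t 0.95 pos [149.  503.4 203.5] ytool 73.5 j6 -0.22 F [ 0.1 -0.7 -0.4] open 85.0 grip 0.0 | d [ 291.  -475.4   36.5] da -58.8
15 [[-0.69,-0.62,-0.06,0.65],[-0.73,-0.57,-0.06,0.65],[-0.77,-0.52,-0.06,0.65],[-0.8,-0.47,-0.06,0.65],[-0.83,-0.41,-0.06,0.65],[-0.86,-0.35,-0.06,0.65],[-0.88,-0.3,-0.06,0.65],[-0.9,-0.23,-0.06,0.65],[-0.91,-0.17,-0.06,0.65],[-0.92,-0.11,-0.06,0.65],[-0.93,-0.05,-0.06,0.65],[-0.93,0.02,-0.06,0.65],[-0.93,0.08,-0.06,0.65],[-0.92,0.14,-0.06,0.65],[-0.91,0.21,-0.06,0.65]]
```

carry_out --pt "-0.69 -0.62 -0.06 0.65" --pt "-0.73 -0.57 -0.06 0.65" --pt "-0.77 -0.52 -0.06 0.65" --pt "-0.8 -0.47 -0.06 0.65" --pt "-0.83 -0.41 -0.06 0.65" --pt "-0.86 -0.35 -0.06 0.65" --pt "-0.88 -0.3 -0.06 0.65" --pt "-0.9 -0.23 -0.06 0.65" --pt "-0.91 -0.17 -0.06 0.65" --pt "-0.92 -0.11 -0.06 0.65" --claw 1 --squeeze 40

```text
time: 1.78
ee_pos: [344.1, 185.8, 227.9]
tool_rot: [0.0, 0.467, 0.884, 0.0]
force: [0.8, -0.2, 0.6]
opening: 85.7
grip_force: 0.0
```

carry_out --pt "-0.93 -0.05 -0.06 0.65" --pt "-0.93 0.02 -0.06 0.65" --pt "-0.93 0.08 -0.06 0.65" --pt "-0.92 0.14 -0.06 0.65" --pt "-0.91 0.21 -0.06 0.65" --pt "0 0 0 0" --pt "0 0 0 0"

```text
time: 2.37
ee_pos: [441.8, 27.6, 239.3]
tool_rot: [-0.0, 0.61, 0.793, -0.0]
force: [-1.1, 0.7, -0.1]
opening: 85.7
grip_force: 0.0
```

```bash
cat > w.py <<'E'
from h import *
import sys
c=cal("wrist"); im,d=ctrl.capture("wrist"); P=cloud("wrist",d,c); np.savez("w.npz",im=im,P=P); cv2.imwrite(f"pics/{sys.argv[1]}.png",im)
print("eye",c[3].round(),"axis",c[4][:,2].round(2),"f",round(c[0]))
E
cat > b.py <<'E'
from w import *
for n,cc,r,z0,z1 in [("riser",(602,22),100,19,31),("box_l",(440,28),72,49,60)]:
    q=region(P,cc,r,z0,z1); print(n,len(q)); 
    if len(q)>50: print(rect(q),np.median(q,0).round(1))
plan(440,28,8,14.7)
E
python3 b.py w1
```

```text
eye [421. 104. 410.] axis [ 0.08 -0.3  -0.95] f 313
riser 10153
[601.   23.3 160.3 110.6 -76.3] [598.9  30.7  25.2]
box_l 6057
[439.4  29.7 120.   68.1 -74.9] [438.5  34.5  55.1]
t 2.42 pos [441.2  28.7 239.3] ytool 15.0 j6 -0.46 F [-0.2  0.6  0.9] open 85.4 grip 0.0 | d [  -1.2   -0.7 -231.3] da -0.3
6 [[-0.0,-0.01,0.96,0.01],[-0.0,-0.01,0.96,0.01],[-0.0,-0.01,0.96,0.01],[-0.0,-0.01,0.96,0.01],[-0.0,-0.01,0.96,0.01],[-0.0,-0.01,0.96,0.01]]
```

carry_out --pt "0.04 -0.04 1 0" --pt "0 0 1 0" --pt "0 0 1 0" --pt "0 0 1 0" --pt "0 0 1 0" --pt "0 0 0.6 0" --pt "0 0 0.23 0" --pt "0 0 0 0"

```text
time: 3.08
ee_pos: [438.2, 31.0, 5.3]
tool_rot: [-0.001, 0.608, 0.794, -0.001]
force: [0.8, 0.2, -0.2]
opening: 85.3
grip_force: 0.0
```

carry_out --pt "0 0 0 0" --pt "0 0 0 0" --pt "0 0 0 0" --pt "0 0 0 0" --pt "0 0 0 0" --claw -1 --squeeze 50

```text
time: 3.5
ee_pos: [440.5, 30.1, 8.3]
tool_rot: [0.001, 0.608, 0.794, 0.001]
force: [-1.5, 3.4, 6.9]
opening: 66.8
grip_force: 56.4
```

```bash
python3 -c "
from h import *
plan(601.3,23,75,13.6)"
```

```text
t 3.5 pos [440.5  30.1   8.3] ytool 15.0 j6 -0.46 F [-1.5  3.4  6.9] open 66.8 grip 56.4 | d [160.8  -7.1  66.7] da -1.4
5 [[-0.24,0.77,-0.33,0.05],[-0.24,0.77,-0.33,0.05],[-0.24,0.77,-0.33,0.05],[-0.23,0.77,-0.33,0.05],[-0.23,0.77,-0.33,0.05]]
```

carry_out --pt "0 0 -0.4 0" --pt "0 0 -0.9 0" --pt "0 0 -0.5 0" --pt "-0.24 0.77 0 0.05" --pt "-0.24 0.77 0 0.05" --pt "-0.24 0.77 0 0.05" --pt "-0.23 0.77 0 0.05" --pt "-0.23 0.77 0 0.04" --pt "0 0 0 0" --pt "0 0 0 0"

```text
time: 4.33
ee_pos: [601.0, 22.6, 78.7]
tool_rot: [0.0, 0.618, 0.786, 0.0]
force: [-0.6, -0.3, -3.7]
opening: 66.4
grip_force: 60.4
```

```bash
cat > b2.py <<'E'
from w import *
for n,cc,r,z0,z1 in [("riser",(602,22),100,19,31),("box_l",(601,23),75,111-7,111+14)]:
    q=region(P,cc,r,z0,z1); print(n,len(q)); 
    if len(q)>50: print(rect(q),np.median(q,0).round(1))
plan(601.3,23,32,13.6)
for i in range(4): s=ctrl.read_state(); print(s["ee_pos"],s["force"])
E
python3 b2.py w2
```

```text
eye [582.  99. 249.] axis [ 0.07 -0.3  -0.95] f 313
riser 6235
[586.1  85.6 110.1  31.4  13.6] [585.4  88.4  25.1]
box_l 11728
[599.5  28.1 111.   92.6 -77.3] [597.   50.9 124.3]
t 4.38 pos [600.   22.8  78.7] ytool 13.6 j6 -0.39 F [-0.5 -0.4 -3.8] open 66.5 grip 60.4 | d [  1.3   0.2 -46.7] da 0.0
2 [[-0.0,0.02,0.58,-0.0],[-0.0,0.02,0.58,-0.0]]
[599.96929261  22.75032589  78.6962215 ] [-0.51538719 -0.35086368 -3.80967142]
[599.96929261  22.75032589  78.6962215 ] [-0.51538719 -0.35086368 -3.80967142]
[599.96929261  22.75032589  78.6962215 ] [-0.51538719 -0.35086368 -3.80967142]
[599.96929261  22.75032589  78.6962215 ] [-0.51538719 -0.35086368 -3.80967142]
```

View pics/w2.png

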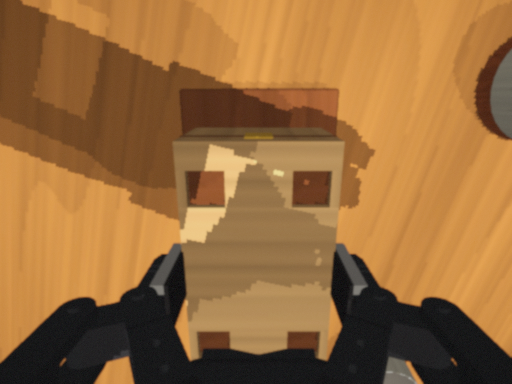

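```bash
python3 - <<'E'
from h import *
P=np.load("w.npz")["P"]
a=np.radians(103.6); X=np.array([np.cos(a),np.sin(a)]); Y=np.array([np.cos(a-np.pi/2),np.sin(a-np.pi/2)])
q=P.reshape(-1,3); q=q[~np.isnan(q[:,0])]
u=(q[:,:2]-[601.2,23.1])@X; v=(q[:,:2]-[601.2,23.1])@Y
for lo,hi in[(20,31),(115,140)]:
    g=(u>25)&(u<95)&(abs(v)<80)&(q[:,2]>lo)&(q[:,2]<hi)
    print(lo,np.median(q[g,2]),u[g].max(),np.percentile(u[g],99),v[g].min(),v[g].max(),rect(q[g]))
    gg=g&(u>48)&(u<57) if lo>100 else g; print(np.percentile(q[gg,2],[5,50,95]),v[gg].min(),v[gg].max())
g=(abs(v)<25)&(q[:,2]>115)&(q[:,2]<140)&(u<62)&(u>0); m=np.linalg.lstsq(np.c_[u[g],v[g],np.ones(g.sum())],q[g,2],rcond=None)[0]; print("tilt",np.degrees(m[:2]),m[2])
E
```

```text
20 25.105528092130896 79.99928891524726 79.98401827168797 -55.05239692344834 55.07719589892457 [586.1  85.6 110.1  31.4  13.6]
[23.95473673 25.10552809 26.20581612] -55.05239692344834 55.07719589892457
115 125.17607747459769 60.69755825427867 59.787140862601056 -35.0080813833018 33.523706558507016 [590.4  64.6  68.5  35.7  13.6]
[124.4300272  125.42956883 126.41330197] -35.0080813833018 33.52196293202857
tilt [-1.2353371  -0.19314092] 125.57720069834465
```

carry_out --pt "0 0.01 0.7 0" --pt "0 0 0.3 0" --pt "0 0 0.07 0" --pt "0 0 0.04 0" --pt "0 0 0.03 0" --pt "0 0 0.02 0" --pt "0 0 0 0"

```text
time: 4.97
ee_pos: [601.1, 22.6, 33.4]
tool_rot: [0.001, 0.619, 0.786, 0.0]
force: [-3.7, 0.6, 5.0]
opening: 66.9
grip_force: 61.4
```

carry_out --pt "0 0 0 0" --pt "0 0 0 0" --pt "0 0 0 0" --pt "0 0 -0.3 0" --pt "0 0 -1 0" --pt "0 0 -1 0" --pt "0 0 -1 0" --pt "0 0 -1 0" --pt "0 0 0 0" --claw 1

```text
time: 5.72
ee_pos: [603.6, 22.3, 213.7]
tool_rot: [0.007, 0.619, 0.786, 0.004]
force: [1.0, 0.5, 1.1]
opening: 85.5
grip_force: 0.0
```

```bash
cat > b3.py <<'E'
from w import *
q=region(P,(601,23),75,72,88); print(len(q),rect(q),np.median(q,0).round(1))
q=region(P,(601,23),110,20,30); print(len(q),rect(q))
plan(500,-322,240,81.4)
E
python3 b3.py w3
```

```text
eye [582.  99. 384.] axis [ 0.09 -0.3  -0.95] f 313
7950 [601.   22.6 120.5  68.1 -76.4] [600.   28.   80.1]
4903 [601.3  23.6 159.3 110.3 -76.3]
t 5.77 pos [602.4  22.5 209.4] ytool 13.6 j6 -0.39 F [-0.   0.1 -0.3] open 85.5 grip 0.0 | d [-102.4 -344.5   30.6] da 67.8
12 [[-0.65,-0.38,-0.06,-0.94],[-0.61,-0.44,-0.07,-0.94],[-0.56,-0.49,-0.07,-0.94],[-0.51,-0.55,-0.07,-0.94],[-0.45,-0.6,-0.07,-0.94],[-0.39,-0.64,-0.07,-0.94],[-0.33,-0.67,-0.07,-0.94],[-0.26,-0.7,-0.07,-0.94],[-0.19,-0.72,-0.07,-0.94],[-0.12,-0.74,-0.07,-0.94],[-0.04,-0.75,-0.07,-0.94],[0.03,-0.75,-0.07,-0.94]]
```

carry_out --pt "-0.65 -0.38 -0.06 -0.94" --pt "-0.61 -0.44 -0.07 -0.94" --pt "-0.56 -0.49 -0.07 -0.94" --pt "-0.51 -0.55 -0.07 -0.94" --pt "-0.45 -0.6 -0.07 -0.94" --pt "-0.39 -0.64 -0.07 -0.94" --pt "-0.33 -0.67 -0.07 -0.94" --pt "-0.26 -0.7 -0.07 -0.94" --pt "-0.19 -0.72 -0.07 -0.94" --pt "-0.12 -0.74 -0.07 -0.94"

```text
time: 6.6
ee_pos: [514.2, -265.4, 231.3]
tool_rot: [-0.0, 0.172, 0.985, 0.0]
force: [0.2, -0.6, 0.3]
opening: 85.1
grip_force: 0.0
```

carry_out --pt "-0.04 -0.75 -0.07 -0.94" --pt "0.03 -0.75 -0.07 -0.94" --pt "0 0 0 0" --pt "0 0 0 0"

```text
time: 6.93
ee_pos: [497.0, -322.6, 236.5]
tool_rot: [-0.0, 0.078, 0.997, 0.0]
force: [0.0, 0.7, -0.0]
opening: 85.6
grip_force: 0.0
```

```bash
cat > lid.py <<'E'
from w import *
# fit sloped lid: name, centre guess, size, upslope heading guess deg
def lid(c,L,W,H,head,z0=50):
    q=region(P,c,80,z0,130); a=np.radians(head)
    n0=np.array([-np.sin(np.radians(35))*np.cos(a),-np.sin(np.radians(35))*np.sin(a),np.cos(np.radians(35))])
    s=q@n0; h,e=np.histogram(s,bins=np.arange(s.min(),s.max()+3,2)); k=h.argmax(); q=q[abs(s-e[k]-1)<6]
    for _ in range(8):
        m=q.mean(0); n=np.linalg.svd(q-m,full_matrices=False)[2][2]; n*=np.sign(n[2]); q=q[abs((q-m)@n)<2]
    hd=np.degrees(np.arctan2(-n[1],-n[0])); a=np.radians(hd)
    Y=np.array([-np.sin(a),np.cos(a),0]); X=np.cross(Y,n)
    uv=np.c_[(q-m)@X,(q-m)@Y]; r=rect(uv); print("n",n.round(3),"tilt",np.degrees(np.arccos(n[2])).round(1),"head",hd.round(1),"rect",r,len(q))
    cen=m+X*r[0]+Y*r[1]; print("lid centre",cen.round(1),"X",X.round(2),"box centre",(cen-n*H/2).round(1),"yaw",hd+r[4])
    return cen,X,Y,n
if __name__=="__main__":
    cen,X,Y,n=lid((500,-322),96,60,48,-8.6)
    g=cen-n*16; print("grasp",g.round(1)); plan(g[0],g[1],g[2]-19-6,81.4)
E
python3 lid.py w4
```

```text
eye [ 419. -310.  407.] axis [ 0.3  -0.05 -0.95] f 313
n [-0.567  0.084  0.819] tilt 35.0 head -8.5 rect [-2.4 -0.1 97.1 60.1  0. ] 4180
lid centre [ 481.1 -320.6   90.4] X [ 0.81 -0.12  0.57] box centre [ 494.7 -322.6   70.7] yaw -8.4518858492242
grasp [ 490.2 -322.    77.2]
t 6.98 pos [ 497.5 -321.5  236.6] ytool 81.1 j6 -2.19 F [-0.1 -0.5 -0. ] open 85.4 grip 0.0 | d [  -7.3   -0.4 -184.3] da 0.3
5 [[0.04,-0.01,0.92,-0.01],[0.04,-0.01,0.92,-0.01],[0.04,-0.01,0.92,-0.01],[0.04,-0.01,0.92,-0.01],[0.04,-0.01,0.92,-0.01]]
```

View pics/w4.png

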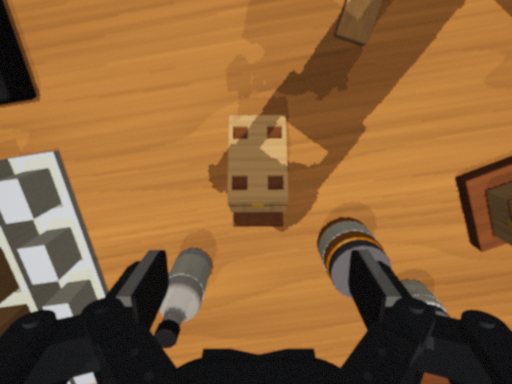

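carry_out --pt "0.09 0 1 0" --pt "0.09 0 1 0" --pt "0 0 1 0" --pt "0 0 0.9 0" --pt "0 0 0.4 0" --pt "0 0 0.23 0" --pt "0 0 0 0" --pt "0 0 0 0"

```text
time: 7.65
ee_pos: [491.3, -320.4, 56.9]
tool_rot: [0.0, 0.076, 0.997, -0.0]
force: [0.2, -0.2, 0.3]
opening: 85.2
grip_force: 0.0
```

carry_out --pt "0 0 0 0" --pt "0 0 0 0" --pt "0 0 0 0" --pt "0 0 0 0" --pt "0 0 0 0" --pt "0 0 0 0" --claw -1 --squeeze 25

```text
time: 8.15
ee_pos: [491.2, -321.3, 57.6]
tool_rot: [0.001, 0.076, 0.997, -0.001]
force: [-0.3, 0.6, 6.6]
opening: 59.0
grip_force: 26.5
```

carry_out --pt "0 0 -0.2 0" --pt "0 0 -0.5 0" --pt "0 0 -1 0" --pt "0 0 -1 0" --pt "0 0 -1 0" --pt "0 0 0 0" --pt "0 0 0 0" --pt "0 0 0 0"

```text
time: 8.82
ee_pos: [490.0, -320.2, 202.8]
tool_rot: [-0.001, 0.076, 0.997, 0.001]
force: [-0.0, 0.8, -4.3]
opening: 59.3
grip_force: 29.3
```

```bash
python3 w.py w5; python3 -c "
from h import *
P=np.load('w.npz')['P']; q=P.reshape(-1,3); q=q[~np.isnan(q[:,0])]
a=np.radians(-8.5); c=np.array([490.5,-322]); u=(q[:,:2]-c)@[np.cos(a),np.sin(a)]; v=(q[:,:2]-c)@[-np.sin(a),np.cos(a)]
g=(abs(v)<22)&(u<-5)&(u>-60)&(q[:,2]>100)
for lo in range(-60,0,8):
    k=g&(u>=lo)&(u<lo+8); print(lo,k.sum(),np.percentile(q[k,2],[10,50,90]).round(1) if k.any() else '')
plan(430,-200,180,81.4)
"
```

```text
eye [ 412. -308.  373.] axis [ 0.3  -0.05 -0.95] f 313
-60 0 
-52 1078 [208.3 210.2 212.1]
-44 1373 [212.4 214.  216.9]
-36 1504 [214.9 218.6 222.3]
-28 1795 [221.1 226.2 228.8]
-20 6210 [231.1 311.1 318.5]
-12 3985 [236.  305.1 312.7]
-4 0 
t 8.87 pos [ 489.9 -320.1  202.1] ytool 81.2 j6 -2.2 F [-0.1 -0.7 -4.7] open 59.1 grip 29.3 | d [-59.9 120.1 -22.1] da 0.2
4 [[0.48,0.68,0.14,-0.01],[0.48,0.68,0.14,-0.01],[0.48,0.69,0.14,-0.01],[0.48,0.69,0.14,-0.01]]
```

View pics/w5.png

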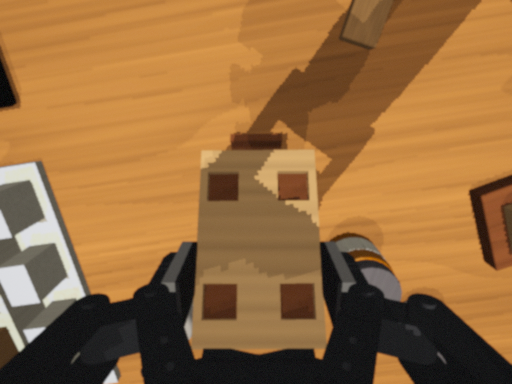

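carry_out --pt "0.17 0.82 0.1 0" --pt "0.17 0.82 0.3 0" --pt "0.17 0.82 0.7 0" --pt "0.17 0.82 0.5 0" --pt "0.17 0.82 0.5 0" --pt "0.17 0.82 0.5 0" --pt "0 0 0.8 0" --pt "0 0 0.5 0" --pt "0 0 0 0" --pt "0 0 0 0"

```text
time: 9.7
ee_pos: [479.4, -121.1, 48.2]
tool_rot: [-0.002, 0.076, 0.997, 0.001]
force: [0.7, -0.4, -3.0]
opening: 59.0
grip_force: 29.5
```

```bash
python3 -c "
from h import *
plan(480,-120,31,81.4)"
```

```text
t 9.7 pos [ 479.4 -121.1   48.2] ytool 81.2 j6 -1.9 F [ 0.7 -0.4 -3. ] open 59.0 grip 29.5 | d [  0.6   1.1 -17.2] da 0.2
1 [[-0.01,0.03,0.43,-0.03]]
```

carry_out --pt "0 0 0.3 0" --pt "0 0 0.13 0" --pt "-0.13 0 0.06 0" --pt "-0.13 0 0.07 0" --pt "-0.12 0 0.08 0" --pt "-0.11 0 0.09 0" --pt "-0.1 0 0.1 0" --pt "-0.08 0 0.1 0" --pt "0 0 0 0" --squeeze 20

```text
time: 10.45
ee_pos: [510.2, -126.9, 13.5]
tool_rot: [0.003, 0.076, 0.997, -0.001]
force: [5.2, -0.8, 6.6]
opening: 58.8
grip_force: 34.0
```

```bash
cat > tl.py <<'E'
from w import *
q=P.reshape(-1,3); q=q[~np.isnan(q[:,0])]
s=ctrl.read_state(); R=Rotation.from_quat(np.roll(s["tool_rot"],-1)).as_matrix(); p=np.array(s["ee_pos"])
t=(q-p)@R  # tool coords
for lo in range(4,60,6):
    k=(abs(t[:,1])<9)&(t[:,0]>=lo)&(t[:,0]<lo+6)&(t[:,2]>-60)&(t[:,2]<20); print(lo,k.sum(),q[k,2].mean().round(1) if k.any() else '')
print(s["time"],p.round(1),s["force"].round(1))
E
python3 tl.py w6
```

```text
eye [ 431. -114.  183.] axis [ 0.31 -0.05 -0.95] f 313
4 490 54.9
10 491 53.9
16 507 53.1
22 519 52.1
28 527 51.2
34 540 50.3
40 540 49.3
46 563 48.4
52 743 36.5
58 593 20.1
10.5 [ 509.9 -126.8   13.6] [ 4.  -0.7  6.1]
```

carry_out --pt "-0.06 0 0.08 0" --pt "-0.03 0 0.08 0" --pt "0 0 0.06 0" --pt "0 0 0 0"

```text
time: 10.83
ee_pos: [513.2, -127.3, 4.9]
tool_rot: [0.003, 0.076, 0.997, -0.001]
force: [3.3, -0.9, 4.6]
opening: 59.1
grip_force: 34.8
```

```bash
python3 tl.py w7
```

```text
eye [ 434. -115.  175.] axis [ 0.31 -0.05 -0.95] f 313
4 451 48.1
10 478 48.1
16 493 48.1
22 516 48.1
28 548 48.2
34 552 48.0
40 576 48.0
46 614 48.1
52 630 48.1
58 971 28.6
10.8833 [ 513.1 -127.3    4.8] [ 3.5 -1.4  5.2]
```

```bash
cat > off.py <<'E'
from h import *
# off(zlo,zhi,L): lid far-edge and lateral centre in tool coords, from w.npz
import sys
def off(zlo,zhi,L,xmin=25):
    P=np.load("w.npz")["P"]; q=P.reshape(-1,3); q=q[~np.isnan(q[:,0])]
    s=ctrl.read_state(); R=Rotation.from_quat(np.roll(s["tool_rot"],-1)).as_matrix(); p=np.array(s["ee_pos"])
    t=(q-p)@R; k=(q[:,2]>zlo)&(q[:,2]<zhi)&(t[:,0]>xmin)&(t[:,0]<100)&(abs(t[:,1])<60)
    r=rect(t[k]); ang=(r[4]+45)%90-45; v=t[k]; e=np.percentile(v[:,0],99.5)
    print("rect",r,"edge x",e.round(1),"centre x",(e-L/2).round(1),"y",((v[:,1].max()+v[:,1].min())/2).round(1),"ang",ang.round(1),"z",np.median(q[k,2]).round(1))
    A=np.c_[v[:,:2],np.ones(k.sum())]; m=np.linalg.lstsq(A,q[k,2],rcond=None)[0]; print("tilt",np.degrees(m[:2]).round(2))
if __name__=="__main__":
    off(*map(float,sys.argv[1:]))
E
python3 off.py 40 54 96; python3 -c "
from h import *
plan(601.1,22.7,140,13.6)"
```

```text
rect [43.2  0.3 60.4 36.3 90. ] edge x 60.7 centre x 12.7 y 0.3 ang 0.0 z 47.8
tilt [ 0.22 -0.06]
t 10.88 pos [ 513.1 -127.3    4.8] ytool 81.2 j6 -1.88 F [ 3.5 -1.4  5.2] open 59.1 grip 34.9 | d [ 88.  150.  135.2] da -67.6
12 [[-0.14,0.34,-0.28,0.94],[-0.1,0.35,-0.28,0.94],[-0.07,0.36,-0.28,0.94],[-0.03,0.36,-0.28,0.94],[0.0,0.36,-0.28,0.94],[0.04,0.36,-0.28,0.94],[0.07,0.35,-0.28,0.94],[0.11,0.34,-0.28,0.94],[0.14,0.33,-0.28,0.94],[0.17,0.32,-0.28,0.94],[0.2,0.3,-0.28,0.94],[0.23,0.28,-0.28,0.94]]
```

carry_out --pt "0 0 0 0" --pt "0 0 0 0" --pt "0 0 0 0" --pt "0.16 0 0 0" --pt "0.16 0 0 0" --pt "0 0 0 0" --pt "0 0 0 0" --claw 1

```text
time: 11.47
ee_pos: [497.3, -124.1, 3.2]
tool_rot: [-0.0, 0.076, 0.997, 0.0]
force: [-0.0, -0.3, -0.2]
opening: 85.5
grip_force: 0.0
```

carry_out --pt "0 0 0 0" --pt "0 0 0 0" --pt "0 0 0 0" --pt "0 0 0 0" --pt "0 0 0 0" --pt "0 0 -0.2 0" --pt "0 0 -0.6 0" --pt "0 0 -1 0" --pt "0 0 -1 0" --pt "0 0 0 0" --claw -1 --squeeze 50

```text
time: 12.3
ee_pos: [500.8, -125.6, 122.4]
tool_rot: [0.006, 0.076, 0.997, -0.002]
force: [1.2, -0.9, -1.5]
opening: 58.8
grip_force: 55.7
```

```bash
python3 -c "
from h import *
plan(601.1,22.7,150,13.6)"
```

```text
t 12.3 pos [ 500.8 -125.6  122.4] ytool 81.3 j6 -1.89 F [ 1.2 -0.9 -1.5] open 58.8 grip 55.7 | d [100.3 148.3  27.6] da -67.7
12 [[-0.16,0.34,-0.06,0.94],[-0.13,0.35,-0.06,0.94],[-0.09,0.36,-0.06,0.94],[-0.06,0.37,-0.06,0.94],[-0.02,0.37,-0.06,0.94],[0.02,0.37,-0.06,0.94],[0.05,0.37,-0.06,0.94],[0.09,0.36,-0.06,0.94],[0.13,0.35,-0.06,0.94],[0.16,0.34,-0.06,0.94],[0.19,0.32,-0.06,0.94],[0.22,0.3,-0.06,0.94]]
```

carry_out --pt "-0.16 0.34 -0.06 0.94" --pt "-0.13 0.35 -0.06 0.94" --pt "-0.09 0.36 -0.06 0.94" --pt "-0.06 0.37 -0.06 0.94" --pt "-0.02 0.37 -0.06 0.94" --pt "0.02 0.37 -0.06 0.94" --pt "0.05 0.37 -0.06 0.94" --pt "0.09 0.36 -0.06 0.94" --pt "0.13 0.35 -0.06 0.94" --pt "0.16 0.34 -0.06 0.94"

```text
time: 13.13
ee_pos: [581.7, -0.1, 138.7]
tool_rot: [-0.001, 0.54, 0.841, -0.0]
force: [-0.1, -0.6, -3.2]
opening: 58.6
grip_force: 55.6
```

carry_out --pt "0.19 0.32 -0.06 0.94" --pt "0.22 0.3 -0.06 0.94" --pt "0 0 0 0" --pt "0 0 0 0" --pt "0 0 0 0"

```text
time: 13.55
ee_pos: [598.0, 23.2, 143.4]
tool_rot: [-0.001, 0.618, 0.786, -0.0]
force: [0.3, 1.0, -4.2]
opening: 58.6
grip_force: 55.7
```

```bash
cat > st.py <<'E'
# st.py pic zlid_below zlo zhi L  -> held box vs stack, in tool axes
from w import *
from off import off
zb,zlo,zhi,L,Lb=map(float,sys.argv[2:7])
s=ctrl.read_state(); R=Rotation.from_quat(np.roll(s["tool_rot"],-1)).as_matrix(); p=np.array(s["ee_pos"])
q=P.reshape(-1,3); q=q[~np.isnan(q[:,0])]; t=(q-p)@R
k=(abs(q[:,2]-zb)<5)&(t[:,0]>20)&(t[:,0]<95)&(abs(t[:,1])<50); 
if k.sum()>50:
    r=rect(t[k]); e=np.percentile(t[k,0],99.5); print("below: n",k.sum(),r,"edge",e.round(1),"centre x",(e-Lb/2).round(1),"y",((t[k,1].max()+t[k,1].min())/2).round(1),"ang",((r[4]+45)%90-45).round(1))
print("held:",end=" "); off(zlo,zhi,L); plan(601.1,22.7,90,13.6)
E
python3 st.py w8 80 180 205 96 120
```

```text
eye [579. 100. 314.] axis [ 0.07 -0.3  -0.95] f 313
below: n 3306 [45.5  2.9 68.2 27.9 90. ] edge 58.7 centre x -1.3 y 2.9 ang 0.0
held: rect [ 35.7  -0.3  60.3  21.4 -90. ] edge x 45.8 centre x -2.2 y -0.3 ang 0.0 z 187.6
tilt [ 1.   -0.01]
t 13.6 pos [598.   23.1 143.5] ytool 13.6 j6 -0.39 F [ 0.3 -0.2 -2.8] open 58.4 grip 55.7 | d [  3.1  -0.4 -53.5] da -0.0
2 [[-0.01,0.04,0.67,0.0],[-0.01,0.04,0.67,0.0]]
```

carry_out --pt "0.02 0.08 0.5 0" --pt "0 0 0.5 0" --pt "0 0 0.3 0" --pt "0 0 0.1 0" --pt "0 0 0.05 0" --pt "0 0 0.05 0" --pt "0 0 0.04 0" --pt "0 0 0 0"

```text
time: 14.27
ee_pos: [601.7, 25.0, 82.8]
tool_rot: [0.0, 0.619, 0.786, 0.0]
force: [-0.3, 0.6, -3.4]
opening: 58.8
grip_force: 55.6
```

```bash
python3 st.py w9 80 115 135 96 120
```

```text
eye [583. 101. 253.] axis [ 0.07 -0.3  -0.95] f 313
below: n 3216 [49.6 -1.3 68.4 17.4 89. ] edge 57.8 centre x -2.2 y -1.3 ang -1.0
held: rect [ 35.6  -0.3  60.4  21.3 -90. ] edge x 45.9 centre x -2.1 y -0.3 ang 0.0 z 127.0
tilt [-3.87  0.06]
t 14.32 pos [601.7  25.   82.9] ytool 13.6 j6 -0.39 F [ 0.4 -0.2 -3. ] open 58.8 grip 55.6 | d [-0.6 -2.3  7.1] da 0.0
1 [[-0.05,-0.03,-0.18,-0.0]]
```

carry_out --pt "0 -0.02 0 0" --pt "0 0 0.04 0" --pt "0 0 0.03 0" --pt "0 0 0.02 0" --pt "0 0 0 0"

```text
time: 14.73
ee_pos: [600.8, 24.9, 79.6]
tool_rot: [0.0, 0.619, 0.786, 0.0]
force: [-2.3, 0.6, 4.8]
opening: 58.7
grip_force: 56.4
```

```bash
python3 st.py w10 80 115 135 96 120
```

```text
eye [582. 101. 250.] axis [ 0.07 -0.3  -0.95] f 313
below: n 3271 [49.4 -0.5 68.4 17.  89.9] edge 57.7 centre x -2.3 y -0.5 ang -0.1
held: rect [ 35.6  -0.3  60.5  21.3 -90. ] edge x 45.9 centre x -2.1 y -0.3 ang 0.0 z 123.8
tilt [-0.51 -0.01]
t 14.78 pos [600.8  24.9  79.6] ytool 13.6 j6 -0.39 F [-2.6  1.6  5.9] open 58.4 grip 56.5 | d [ 0.3 -2.2 10.4] da 0.0
1 [[-0.06,-0.01,-0.26,-0.0]]
```

carry_out --pt "0 0 0 0" --pt "0 0 0 0" --pt "0 0 0 0" --pt "0 0 -0.3 0" --pt "0 0 -1 0" --pt "0 0 -1 0" --pt "0 0 -1 0" --pt "0 0 0 0" --claw 1

```text
time: 15.45
ee_pos: [603.5, 24.6, 219.3]
tool_rot: [0.006, 0.619, 0.786, 0.003]
force: [-0.6, 0.5, 0.5]
opening: 85.4
grip_force: 0.0
```

```bash
python3 - w11 <<'E'
from w import *
q=region(P,(601,23),65,116,132); print(len(q),rect(q),np.median(q,0).round(1))
q=region(P,(601,23),75,76,84); print(len(q),rect(q))
plan(486,319,240,96)
E
```

```text
eye [582. 101. 389.] axis [ 0.09 -0.3  -0.95] f 313
7103 [601.4  22.4  97.   60.1 -76.5] [600.6  26.6 124. ]
986 [588.4  73.2  67.5  16.8  15. ]
t 15.5 pos [602.4  24.7 215.1] ytool 13.6 j6 -0.39 F [ 0.7 -0.6  0.3] open 85.4 grip 0.0 | d [-116.4  294.3   24.9] da 82.4
14 [[0.56,-0.08,-0.05,-0.98],[0.56,-0.02,-0.05,-0.98],[0.56,0.04,-0.05,-0.98],[0.56,0.1,-0.05,-0.98],[0.54,0.15,-0.05,-0.98],[0.53,0.21,-0.04,-0.98],[0.5,0.26,-0.04,-0.98],[0.47,0.31,-0.04,-0.98],[0.44,0.36,-0.04,-0.98],[0.4,0.4,-0.04,-0.98],[0.36,0.44,-0.04,-0.98],[0.31,0.47,-0.04,-0.98],[0.26,0.5,-0.04,-0.98],[0.21,0.53,-0.04,-0.98]]
```

Medium box is seated (601.4, 22.4, lid 124). On to the small one.

carry_out --pt "0.56 -0.08 -0.05 -0.98" --pt "0.56 -0.02 -0.05 -0.98" --pt "0.56 0.04 -0.05 -0.98" --pt "0.56 0.1 -0.05 -0.98" --pt "0.54 0.15 -0.05 -0.98" --pt "0.53 0.21 -0.04 -0.98" --pt "0.5 0.26 -0.04 -0.98" --pt "0.47 0.31 -0.04 -0.98" --pt "0.44 0.36 -0.04 -0.98" --pt "0.4 0.4 -0.04 -0.98"

```text
time: 16.33
ee_pos: [517.5, 236.2, 227.6]
tool_rot: [-0.001, 0.151, 0.989, -0.0]
force: [0.9, 0.1, 0.0]
opening: 85.0
grip_force: 0.0
```

carry_out --pt "0.36 0.44 -0.04 -0.98" --pt "0.31 0.47 -0.04 -0.98" --pt "0.26 0.5 -0.04 -0.98" --pt "0.21 0.53 -0.04 -0.98" --pt "0 0 0 0" --pt "0 0 0 0"

```text
time: 16.83
ee_pos: [484.4, 320.0, 234.1]
tool_rot: [-0.001, -0.052, 0.999, -0.0]
force: [0.6, -0.9, 1.2]
opening: 85.0
grip_force: 0.0
```

```bash
cat > ls.py <<'E'
from lid import *
cen,X,Y,n=lid((486,319),72,52,42,6.7)
g=cen-n*14; print("grasp",g.round(1)); plan(g[0],g[1],g[2]-20,np.degrees(np.arctan2(Y[1],Y[0])))
E
python3 ls.py w12
```

```text
eye [406. 312. 405.] axis [ 0.3   0.03 -0.95] f 313
n [-0.57  -0.064  0.819] tilt 35.0 head 6.4 rect [-1.4 -0.  73.1 52.1  0.3] 3215
lid centre [471.4 322.8  84.4] X [0.81 0.09 0.57] box centre [483.4 324.1  67.2] yaw 6.668338512053575
grasp [479.4 323.7  73. ]
t 16.88 pos [484.8 319.3 234.2] ytool 95.8 j6 -1.29 F [ 0.7 -0.1 -0. ] open 85.3 grip 0.0 | d [  -5.4    4.4 -181.2] da 0.5
5 [[0.02,0.03,0.91,-0.02],[0.02,0.03,0.91,-0.02],[0.02,0.03,0.91,-0.02],[0.02,0.03,0.91,-0.02],[0.02,0.03,0.91,-0.02]]
```

View pics/w12.png

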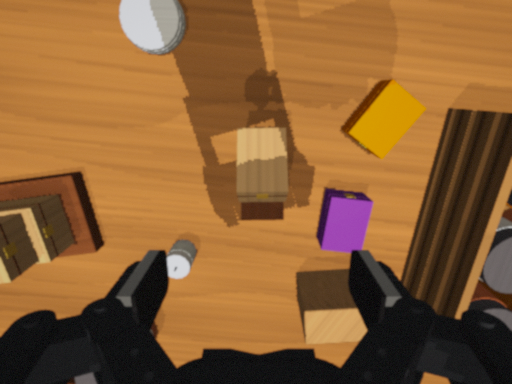

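carry_out --pt "0.06 0.06 1 -0.08" --pt "0.06 0.06 1 0" --pt "0 0 1 0" --pt "0 0 0.9 0" --pt "0 0 0.4 0" --pt "0 0 0.23 0" --pt "0 0 0 0" --pt "0 0 0 0"

```text
time: 17.55
ee_pos: [480.4, 323.4, 54.7]
tool_rot: [0.001, -0.055, 0.998, 0.0]
force: [-0.3, 0.1, 0.3]
opening: 85.5
grip_force: 0.0
```

carry_out --pt "0 0 0 0" --pt "0 0 0 0" --pt "0 0 0 0" --pt "0 0 0 0" --pt "0 0 0 0" --pt "0 0 0 0" --pt "0 0 0 0" --claw -1 --squeeze 25

```text
time: 18.13
ee_pos: [480.2, 324.0, 55.3]
tool_rot: [0.001, -0.056, 0.998, 0.0]
force: [-0.7, -0.9, 6.6]
opening: 50.6
grip_force: 25.6
```

carry_out --pt "0 0 -0.2 0" --pt "0 0 -0.5 0" --pt "0 0 -1 0" --pt "0 0 -1 0" --pt "0 0 -0.5 0" --pt "0 0 0 0" --pt "0 0 0 0"

```text
time: 18.72
ee_pos: [479.6, 323.8, 182.7]
tool_rot: [0.001, -0.056, 0.998, 0.0]
force: [-0.5, -0.1, -2.0]
opening: 51.2
grip_force: 27.2
```

```bash
python3 tl.py w13;  python3 -c "
from h import *
plan(475,150,45)"
```

```text
eye [401. 315. 353.] axis [ 0.3   0.03 -0.95] f 313
4 538 212.7
10 500 208.6
16 492 204.3
22 478 200.1
28 457 195.8
34 272 192.5
40 0 
46 0 
52 0 
58 0 
18.7667 [479.1 323.6 181.2] [ 0.8  0.2 -2.3]
t 18.77 pos [479.1 323.6 181.2] ytool 96.4 j6 -1.29 F [ 0.8  0.2 -2.3] open 50.9 grip 27.2 | d [  -4.1 -173.6 -136.2] da 0
6 [[0.1,-0.72,0.57,0.0],[0.1,-0.72,0.57,0.0],[0.1,-0.72,0.57,0.0],[0.1,-0.72,0.57,0.0],[0.1,-0.72,0.57,0.0],[0.1,-0.72,0.57,0.0]]
```

carry_out --pt "0.11 -0.79 0 0" --pt "0.11 -0.79 0.2 0" --pt "0.11 -0.79 0.5 0" --pt "0.11 -0.79 0.7 0" --pt "0.1 -0.77 0.6 0" --pt "0 0 0.9 0" --pt "0 0 0.6 0" --pt "0 0 0.2 0" --pt "0 0 0.1 0" --pt "0 0 0 0"

```text
time: 19.6
ee_pos: [475.3, 165.9, 30.1]
tool_rot: [-0.001, -0.056, 0.998, -0.0]
force: [-0.3, -0.6, -2.0]
opening: 50.9
grip_force: 27.3
```

carry_out --pt "0 0 0.1 0" --pt "-0.11 0 0.04 0" --pt "-0.1 0 0.06 0" --pt "-0.1 0 0.07 0" --pt "-0.09 0 0.08 0" --pt "-0.08 0 0.09 0" --pt "-0.06 0 0.09 0" --pt "0 0 0 0" --squeeze 20

```text
time: 20.27
ee_pos: [501.9, 168.7, 12.1]
tool_rot: [0.005, -0.055, 0.998, 0.0]
force: [5.8, 0.5, 14.0]
opening: 51.3
grip_force: 36.4
```

```bash
python3 tl.py w14
```

```text
eye [422. 160. 182.] axis [ 0.31  0.03 -0.95] f 313
4 489 49.5
10 494 47.8
16 494 46.1
22 497 44.4
28 499 42.8
34 715 28.7
40 688 22.2
46 316 0.1
52 330 0.1
58 348 0.1
20.3167 [501.8 168.7  12.2] [ 5.8  1.2 13.2]
```

carry_out --pt "-0.06 0 0.06 0" --pt "-0.04 0 0.06 0" --pt "-0.02 0 0.06 0" --pt "0 0 0 0"

```text
time: 20.65
ee_pos: [507.6, 169.2, 5.7]
tool_rot: [0.007, -0.056, 0.998, 0.0]
force: [8.0, 1.7, 16.3]
opening: 51.1
grip_force: 39.7
```

```bash
python3 tl.py w15; python3 off.py 36 48 72
```

```text
eye [427. 161. 175.] axis [ 0.32  0.03 -0.95] f 313
4 463 45.9
10 489 45.0
16 485 44.2
22 515 43.5
28 521 42.6
34 582 37.5
40 1025 24.2
46 350 0.1
52 341 0.2
58 358 0.1
20.7 [507.5 169.2   5.7] [ 7.9  1.2 15.9]
rect [34.8  0.4 52.2 19.6 90. ] edge x 44.5 centre x 8.5 y 0.4 ang 0.0 z 42.1
tilt [-8.59  0.14]
```

carry_out --pt "-0.05 0 0.05 0" --pt "-0.03 0 0.04 0" --pt "0 0 0.02 0" --pt "0 0 0 0"

```text
time: 21.03
ee_pos: [510.8, 169.6, 1.4]
tool_rot: [0.007, -0.055, 0.998, 0.0]
force: [8.8, 1.1, 16.9]
opening: 51.0
grip_force: 41.4
```

```bash
python3 tl.py w16; python3 off.py 36 48 72
```

```text
eye [430. 161. 171.] axis [ 0.32  0.03 -0.95] f 313
4 453 43.2
10 479 43.0
16 494 42.7
22 498 42.5
28 534 42.2
34 543 42.0
40 1203 26.3
46 340 0.1
52 371 0.1
58 394 0.2
21.0833 [510.7 169.6   1.4] [ 8.1  1.4 16.4]
rect [ 34.7   0.5  52.3  19.4 -90. ] edge x 44.2 centre x 8.2 y 0.5 ang 0.0 z 42.0
tilt [-5.01  0.03]
```

carry_out --pt "0 0 0 0" --pt "0 0 0 0" --pt "0 0 0 0" --pt "0.1 0.01 -0.1 0" --pt "0.1 0 -0.06 0" --pt "0 0 0 0" --pt "0 0 0 0" --claw 1

```text
time: 21.67
ee_pos: [496.8, 168.5, 4.3]
tool_rot: [0.0, -0.056, 0.998, 0.0]
force: [-0.2, 0.4, 0.4]
opening: 85.5
grip_force: 0.0
```

```bash
python3 tl.py w17; python3 off.py 36 48 72 20; python3 -c "
from h import *
plan(601.3,22.5,180,13.6)"
```

```text
eye [419. 160. 175.] axis [ 0.3   0.03 -0.95] f 313
4 435 42.1
10 432 42.1
16 473 42.1
22 475 42.1
28 1261 22.0
34 325 0.1
40 335 0.1
46 336 0.1
52 351 0.1
58 352 0.1
21.7167 [497.  168.5   4.2] [-0.4  0.1 -0.1]
rect [ 25.3  -0.   52.2  10.6 -90. ] edge x 30.2 centre x -5.8 y -0.0 ang 0.0 z 42.0
tilt [-1.174e+01  1.000e-02]
t 21.72 pos [497.  168.5   4.2] ytool 96.4 j6 -1.58 F [-0.4  0.1 -0.1] open 85.1 grip 0.0 | d [ 104.3 -146.   175.8] da -82.8
15 [[-0.15,-0.26,-0.29,0.92],[-0.17,-0.25,-0.29,0.92],[-0.19,-0.23,-0.29,0.92],[-0.21,-0.21,-0.29,0.92],[-0.23,-0.19,-0.29,0.92],[-0.25,-0.16,-0.29,0.92],[-0.26,-0.14,-0.29,0.92],[-0.28,-0.11,-0.29,0.92],[-0.29,-0.09,-0.29,0.92],[-0.29,-0.06,-0.29,0.92],[-0.3,-0.03,-0.29,0.92],[-0.3,-0.0,-0.29,0.92],[-0.3,0.03,-0.29,0.92],[-0.29,0.06,-0.29,0.92],[-0.29,0.08,-0.29,0.92]]
```

carry_out --pt "-0.14 0 0 0" --pt "0 0 0 0" --pt "0 0 0 0"

```text
time: 21.97
ee_pos: [502.9, 169.1, 4.0]
tool_rot: [0.0, -0.056, 0.998, -0.0]
force: [-0.1, -1.0, 0.2]
opening: 85.6
grip_force: 0.0
```

carry_out --pt "0 0 0 0" --pt "0 0 0 0" --pt "0 0 0 0" --pt "0 0 0 0" --pt "0 0 0 0" --pt "0 0 0 0" --pt "0 0 -0.2 0" --pt "0 0 -0.6 0" --pt "0 0 -1 0" --pt "0 0 -1 0" --claw -1 --squeeze 45

```text
time: 22.8
ee_pos: [501.5, 169.0, 116.9]
tool_rot: [-0.001, -0.056, 0.998, -0.0]
force: [2.0, 0.5, -0.9]
opening: 50.4
grip_force: 47.6
```

carry_out --pt "0 0 -1 0" --pt "0 0 -0.7 0" --pt "0 0 0 0" --pt "0 0 0 0"

```text
time: 23.13
ee_pos: [502.8, 169.2, 185.2]
tool_rot: [0.001, -0.056, 0.998, 0.0]
force: [-0.0, 0.6, -2.5]
opening: 50.5
grip_force: 47.7
```

```bash
python3 -c "
from h import *
plan(601.3,22.5,186,13.6)"
```

```text
t 23.13 pos [502.8 169.2 185.2] ytool 96.4 j6 -1.58 F [-0.   0.6 -2.5] open 50.5 grip 47.7 | d [  98.5 -146.7    0.8] da -82.8
15 [[-0.14,-0.26,-0.0,0.92],[-0.16,-0.25,-0.0,0.92],[-0.18,-0.23,-0.0,0.92],[-0.2,-0.21,-0.0,0.92],[-0.22,-0.19,-0.0,0.92],[-0.24,-0.17,-0.0,0.92],[-0.26,-0.14,-0.0,0.92],[-0.27,-0.12,-0.0,0.92],[-0.28,-0.09,-0.0,0.92],[-0.29,-0.07,-0.0,0.92],[-0.29,-0.04,-0.0,0.92],[-0.29,-0.01,-0.0,0.92],[-0.29,0.02,-0.0,0.92],[-0.29,0.05,-0.0,0.92],[-0.28,0.08,-0.0,0.92]]
```

carry_out --pt "-0.14 -0.26 0 0.92" --pt "-0.16 -0.25 0 0.92" --pt "-0.18 -0.23 0 0.92" --pt "-0.2 -0.21 0 0.92" --pt "-0.22 -0.19 0 0.92" --pt "-0.24 -0.17 0 0.92" --pt "-0.26 -0.14 0 0.92" --pt "-0.27 -0.12 0 0.92" --pt "-0.28 -0.09 0 0.92" --pt "-0.29 -0.07 0 0.92"

```text
time: 23.97
ee_pos: [567.4, 70.9, 181.9]
tool_rot: [-0.002, 0.416, 0.91, -0.001]
force: [0.4, 0.7, -2.3]
opening: 50.6
grip_force: 47.6
```

carry_out --pt "-0.29 -0.04 0 0.92" --pt "-0.29 -0.01 0 0.92" --pt "-0.29 0.02 0 0.92" --pt "-0.29 0.05 0 0.92" --pt "-0.28 0.08 0 0.92" --pt "0 0 0 0" --pt "0 0 0 0" --pt "0 0 0 0"

```text
time: 24.63
ee_pos: [600.1, 23.6, 183.0]
tool_rot: [-0.001, 0.617, 0.787, -0.0]
force: [0.0, 0.2, -1.4]
opening: 50.4
grip_force: 47.7
```

```bash
sed -i 's/xmin=25/xmin=18/' off.py; sed -i 's/601.1,22.7,90/601.3,22.5,126/' st.py; python3 st.py w18 124 212 236 72 96
```

```text
eye [581. 100. 354.] axis [ 0.07 -0.3  -0.95] f 313
below: n 2831 [ 33.1   1.   60.2  26.3 -89.8] edge 46.1 centre x -1.9 y 1.0 ang 0.2
held: rect [27.1 -0.3 52.3 18.3 90. ] edge x 35.8 centre x -0.2 y -0.3 ang 0.0 z 220.6
tilt [-8.75 -0.16]
t 24.68 pos [600.2  23.7 183.4] ytool 13.7 j6 -0.4 F [-0.2  0.2 -2.3] open 50.4 grip 47.7 | d [  1.1  -1.2 -57.4] da -0.1
2 [[-0.02,0.01,0.72,0.01],[-0.02,0.01,0.72,0.01]]
```

carry_out --pt "-0.04 0.03 0.5 0.02" --pt "0 0 0.5 0" --pt "0 0 0.2 0" --pt "0 0 0.1 0" --pt "0 0 0.03 0" --pt "0 0 0 0" --pt "0 0 0 0"

```text
time: 25.27
ee_pos: [602.8, 21.8, 131.9]
tool_rot: [0.001, 0.619, 0.785, 0.0]
force: [0.4, 0.3, -1.1]
opening: 50.3
grip_force: 47.6
```

```bash
python3 st.py w19 124 156 180 72 96
```

```text
eye [584.  98. 302.] axis [ 0.07 -0.3  -0.95] f 313
below: n 2923 [38.1 -1.4 60.4 21.7 89.6] edge 48.8 centre x 0.8 y -1.4 ang -0.4
held: rect [27.3 -0.3 52.3 18.6 90. ] edge x 36.2 centre x 0.2 y -0.3 ang 0.0 z 169.4
tilt [-17.15   0.14]
t 25.32 pos [602.7  21.8 131.9] ytool 13.5 j6 -0.39 F [ 0.3  0.5 -1.7] open 50.2 grip 47.6 | d [-1.4  0.7 -5.9] da 0.1
1 [[0.03,-0.03,0.15,-0.02]]
```

carry_out --pt "0.01 -0.02 0.05 -0.03" --pt "0 0 0.05 0" --pt "0 0 0.04 0" --pt "0 0 0.03 0" --pt "0 0 0.02 0" --pt "0 0 0 0"

```text
time: 25.82
ee_pos: [601.5, 22.0, 124.4]
tool_rot: [0.0, 0.618, 0.786, 0.0]
force: [-2.3, 1.1, 6.3]
opening: 50.2
grip_force: 48.5
```

```bash
python3 st.py w20 124 150 175 72 96
```

```text
eye [582.  98. 295.] axis [ 0.07 -0.3  -0.95] f 313
below: n 2919 [ 39.   -0.   60.1  19.  -89.7] edge 48.4 centre x 0.4 y -0.1 ang 0.3
held: rect [ 27.3  -0.3  52.3  18.5 -90. ] edge x 36.1 centre x 0.1 y -0.3 ang 0.0 z 161.9
tilt [-14.03  -0.03]
t 25.87 pos [601.5  22.  124.4] ytool 13.6 j6 -0.4 F [-3.3  0.3  6.8] open 50.0 grip 48.5 | d [-0.2  0.5  1.6] da -0.0
1 [[0.01,-0.0,-0.04,0.01]]
```

carry_out --pt "0 0 0 0" --pt "0 0 0 0" --pt "0 0 0 0" --pt "0 0 -0.3 0" --pt "0 0 -1 0" --pt "0 0 -1 0" --pt "0 0 0 0" --claw 1

```text
time: 26.45
ee_pos: [604.1, 21.6, 223.4]
tool_rot: [0.006, 0.618, 0.786, 0.003]
force: [-0.1, -0.4, 1.0]
opening: 85.3
grip_force: 0.0
```

```bash
python3 - w21 <<'E'
from w import *
q=region(P,(601,23),55,154,172); print(len(q),rect(q),np.median(q,0).round(1))
q=region(P,(601,23),75,118,130); print(len(q),rect(q))
plan(631,224,200,13.6)
E
```

```text
eye [583.  98. 393.] axis [ 0.08 -0.3  -0.95] f 313
5921 [601.6  21.4  72.9  52.2 -76.4] [601.   24.3 162.2]
1243 [592.3  60.1  59.9  19.4  14.3]
t 26.5 pos [603.1  21.8 219.4] ytool 13.6 j6 -0.4 F [-0.8  0.4 -0.9] open 85.6 grip 0.0 | d [ 27.9 202.2 -19.4] da -0.0
6 [[0.79,0.31,0.08,0.0],[0.79,0.31,0.08,0.0],[0.79,0.31,0.08,0.0],[0.79,0.31,0.08,0.0],[0.79,0.31,0.08,0.0],[0.79,0.31,0.08,0.0]]
```

carry_out --pt "0.79 0.31 0 0" --pt "0.79 0.31 0 0" --pt "0.79 0.31 0 0" --pt "0.79 0.31 0 0" --pt "0.79 0.31 0.2 0" --pt "0.79 0.31 0.3 0" --pt "0 0 0 0" --pt "0 0 0 0"

```text
time: 27.17
ee_pos: [628.3, 225.2, 192.9]
tool_rot: [-0.001, 0.617, 0.787, -0.001]
force: [-0.5, -0.2, 0.5]
opening: 85.5
grip_force: 0.0
```

```bash
python3 - w22 <<'E'
from w import *
q=region(P,(631,225),40,41,50); print(len(q),rect(q),np.median(q,0).round(1),cv2.minEnclosingCircle(q[:,:2].astype(np.float32)))
c=cv2.minEnclosingCircle(q[:,:2].astype(np.float32))[0]
plan(c[0],c[1],8,13.6)
E
```

```text
eye [610. 302. 363.] axis [ 0.07 -0.3  -0.95] f 313
882 [633.4 228.   34.5  34.4  12.9] [632.8 228.6  46.1] ((633.2509765625, 227.60313415527344), 17.782011032104492)
t 27.22 pos [628.8 223.8 194. ] ytool 13.7 j6 -0.07 F [-0.1 -0.6  0.3] open 85.3 grip 0.0 | d [   4.5    3.8 -186. ] da -0.1
5 [[0.01,0.03,0.93,0.0],[0.01,0.03,0.93,0.0],[0.01,0.03,0.93,0.0],[0.01,0.03,0.93,0.0],[0.01,0.03,0.93,0.0]]
```

carry_out --pt "0.03 0.07 1 0" --pt "0.03 0.06 1 0" --pt "0 0 1 0" --pt "0 0 0.9 0" --pt "0 0 0.5 0" --pt "0 0 0.2 0" --pt "0 0 0 0" --pt "0 0 0 0"

```text
time: 27.88
ee_pos: [634.5, 226.7, 12.9]
tool_rot: [0.001, 0.619, 0.786, 0.001]
force: [-0.3, -0.2, 0.5]
opening: 85.3
grip_force: 0.0
```

carry_out --pt "0 0 0 0" --pt "0 0 0 0" --pt "0 0 0 0" --pt "0 0 0 0" --pt "0 0 0 0" --pt "0 0 0 0" --pt "0 0 0 0" --pt "0 0 0 0" --pt "0 0 0 0" --claw -1 --squeeze 25

```text
time: 28.63
ee_pos: [633.9, 227.4, 12.2]
tool_rot: [0.0, 0.618, 0.786, 0.0]
force: [-1.6, 0.0, 6.5]
opening: 34.2
grip_force: 24.8
```

carry_out --pt "0 0 -0.2 0" --pt "0 0 -0.6 0" --pt "0 0 -1 0" --pt "0 0 -1 0" --pt "0 0 -1 0" --pt "0 0 -1 0" --pt "0 0 -0.4 0" --pt "0 0 0 0" --pt "0 0 0 0"

```text
time: 29.38
ee_pos: [633.5, 227.4, 219.5]
tool_rot: [0.0, 0.618, 0.786, 0.0]
force: [1.0, -0.4, -0.8]
opening: 34.0
grip_force: 25.2
```

```bash
python3 - w23 <<'E'
from w import *
s=ctrl.read_state(); p=np.array(s["ee_pos"])
q=region(P,p[:2],30,p[2]+10,p[2]+55); h,e=np.histogram(q[:,2],bins=30); k=h.argmax(); print(h,e.round(0))
plan(601.6,21.4,p[2],13.6)
E
```

```text
eye [614. 304. 390.] axis [ 0.07 -0.3  -0.95] f 313
[  55   49   59   68   54   62   57  145   73   66   62   73   65   74
   74  171 1677 1857  132  105  105  117  122   95  136  111  122  131
  118  137] [228. 229. 231. 232. 234. 235. 237. 238. 240. 241. 243. 244. 246. 247.
 249. 250. 252. 253. 255. 256. 258. 259. 261. 262. 264. 265. 267. 268.
 270. 271. 273.]
t 29.43 pos [633.  227.2 217.9] ytool 13.6 j6 -0.07 F [-0.3 -0.2 -1.1] open 33.7 grip 25.2 | d [ -31.4 -205.8    0. ] da -0.0
6 [[-0.8,-0.33,0.0,0.0],[-0.8,-0.33,0.0,0.0],[-0.8,-0.33,0.0,0.0],[-0.8,-0.33,0.0,0.0],[-0.8,-0.33,0.0,0.0],[-0.8,-0.33,0.0,0.0]]
```

View pics/w23.png

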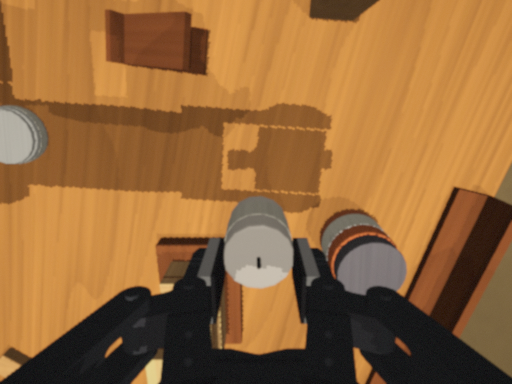

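carry_out --pt "-0.8 -0.33 0 0" --pt "-0.8 -0.33 0 0" --pt "-0.8 -0.33 0 0" --pt "-0.8 -0.33 0 0" --pt "-0.8 -0.33 0 0" --pt "-0.8 -0.33 0 0" --pt "0 0 0 0" --pt "0 0 0 0" --pt "0 0 0 0"

```text
time: 30.18
ee_pos: [601.4, 22.5, 217.9]
tool_rot: [-0.001, 0.618, 0.786, -0.0]
force: [0.9, 0.4, -0.5]
opening: 33.9
grip_force: 25.3
```

```bash
cat > v.py <<'E'
from w import *
s=ctrl.read_state(); R=Rotation.from_quat(np.roll(s["tool_rot"],-1)).as_matrix(); p=np.array(s["ee_pos"])
q=P.reshape(-1,3); q=q[~np.isnan(q[:,0])]; t=(q-p)@R
k=(abs(q[:,2]-162)<4)&(abs(t[:,0])<60)&(abs(t[:,1])<45); r=rect(t[k]); print("lid",k.sum(),r,"edge",np.percentile(t[k,0],99.5).round(1),t[k,1].min().round(1),t[k,1].max().round(1))
zt=float(sys.argv[2]); k=(abs(q[:,2]-p[2]-zt)<3)&(abs(t[:,0])<25)&(abs(t[:,1])<16); print("candle",k.sum(),rect(t[k]),np.median(q[k,2]).round(1))
plan(601.6,21.4,173.5,13.6)
E
python3 v.py w24 34.6
```

```text
eye [583.  99. 388.] axis [ 0.07 -0.3  -0.95] f 313
lid 3536 [ 2.  -0.3 64.6 52.1 -0.1] edge 34.1 -26.4 25.8
candle 3444 [ 0.2  0.  36.2 32.  -0.3] 251.9
t 30.23 pos [601.5  23.  218.2] ytool 13.7 j6 -0.4 F [ 0.4 -0.7 -1.1] open 33.8 grip 25.3 | d [  0.1  -1.6 -44.7] da -0.1
2 [[-0.02,-0.0,0.56,0.01],[-0.02,-0.0,0.56,0.01]]
```

carry_out --pt "-0.05 0 0.5 0" --pt "0 0 0.35 0" --pt "0 0 0.12 0" --pt "0 0 0.05 0" --pt "0 0 0.04 0" --pt "0 0 0.03 0" --pt "0 0 0 0" --pt "0 0 0 0"

```text
time: 30.9
ee_pos: [602.5, 20.2, 176.2]
tool_rot: [0.0, 0.618, 0.786, 0.0]
force: [1.1, -1.4, -1.2]
opening: 34.0
grip_force: 25.3
```

```bash
python3 v.py w25 34.6
```

```text
eye [583.  97. 347.] axis [ 0.07 -0.3  -0.95] f 313
lid 4085 [ 12.6  -0.7  52.2  49.6 -89.9] edge 37.3 -26.8 25.4
candle 3470 [ 1.  -0.1 35.5 32.  -0.8] 210.2
t 30.95 pos [602.5  20.2 176.2] ytool 13.6 j6 -0.4 F [ 0.4  0.7 -0.9] open 34.0 grip 25.3 | d [-0.9  1.2 -2.7] da -0.0
1 [[0.04,-0.01,0.07,0.01]]
```

carry_out --pt "0 0 0.03 0" --pt "0 0 0.03 0" --pt "0 0 0.02 0" --pt "0 0 0 0" --pt "0 0 0 0"

```text
time: 31.37
ee_pos: [602.8, 19.9, 174.0]
tool_rot: [0.001, 0.618, 0.786, 0.001]
force: [-3.1, -1.0, 6.5]
opening: 33.7
grip_force: 26.1
```

carry_out --pt "0 0 0 0" --pt "0 0 0 0" --pt "0 0 0 0" --pt "0 0 0 0" --pt "0 0 -0.3 0" --pt "0 0 -0.8 0" --pt "0 0 -1 0" --pt "0 0 -0.5 0" --pt "0 0 0 0" --claw 1

```text
time: 32.12
ee_pos: [603.7, 20.0, 281.7]
tool_rot: [0.004, 0.618, 0.786, 0.002]
force: [0.7, 0.4, -0.4]
opening: 85.4
grip_force: 0.0
```

```bash
python3 - w26 <<'E'
from w import *
for r,a,b in[(30,203,212),(60,158,166),(75,121,127),(110,22,28)]:
    q=region(P,(601,22),r,a,b); print(len(q),rect(q),np.median(q,0).round(1))
im,d=ctrl.capture("top"); T0=np.load("top.npz"); cv2.imwrite("pics/top1.png",im)
im2,_=ctrl.capture("scene"); a=im2[150:300,130:330]; b=cv2.imread("pics/w26.png")
cv2.imwrite("pics/fin.png",np.hstack([cv2.resize(a,(450,338)),cv2.resize(b,(350,338))]))
df=np.abs(im.astype(int)-T0["im"].astype(int)).max(2)
E
```

```text
eye [583.  97. 452.] axis [ 0.08 -0.3  -0.95] f 313
1407 [601.5  20.6  35.1  34.5  61.9] [601.5  21.5 208.1]
2235 [601.7  20.7  72.9  52.  -76.2] [596.3  38.3 162.2]
864 [600.9  24.8  90.3  60.1 -76.3] [591.6  61.6 124.2]
3638 [601.4  23.7 158.7 110.1 -76.3] [586.7  59.8  25.2]
```

View pics/fin.png

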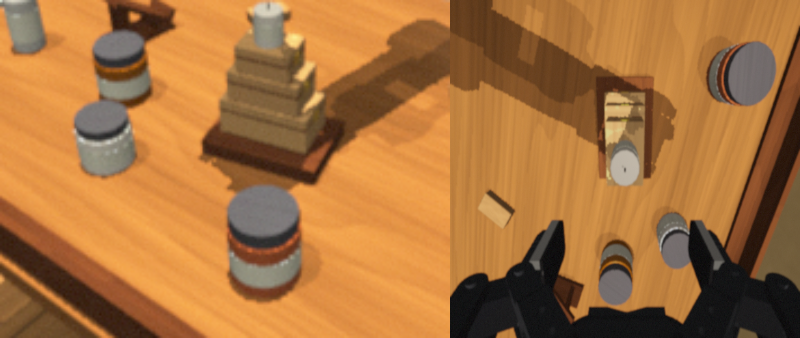

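The picture shows the three boxes nested on the riser, the candle upright in the middle of the top lid (top at 208 mm), and the gripper clear of everything.

```bash
python3 -c "
from station import ctrl
print(ctrl.sign_off())"
```

```text
the job is handed in; nothing more can be done
None
```

The display is built and handed in at about 32 s of the 72 s allowed: all three boxes are nested on the riser and centred within about 3 mm by my measurements, with the votive upright on the top lid and the gripper clear; I did not re-measure the other goods, but the final views show nothing amiss.

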